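Set the spring tension of a phone screen press

TASK

Two identical screen presses stand on the repair bench; one holds a phone, the other is empty. On the press with the phone, turn the teal knob clockwise until the tip of the yellow pointer lines up with the red flag, then let go of the knob. Leave the empty press's setting as it is.

Things in the scene. Friction and masses are not known exactly. Their poses are not given: they have to be found in the camera images.
- press_knob_grip (a point): Grip point of the tension knob on the press with the phone: on its upright axis, 16 mm below its top. Round teal cap 36 mm across, 34 mm tall, white line on top; grip it across any diameter. The flat housing top, 28 mm below this point, is the highest part around it. Clockwise from above tightens; it needs 0.6 to 1.35 rad, about 0.1 N m, and stays where it is left.
- press_pointer (a point): Tip of the sprung pointer on the same press: steel blade, yellow end 12 mm wide, under a clear window (not touchable), 110 mm from its upright pivot. Turning the knob 1 rad clockwise swings it 0.5 rad counterclockwise: the tip moves 55 mm along its arc, away from the robot, towards the phone.
- press_mark (a point): Set mark on the same press: the point on the tip's arc beside the red flag (12 x 18 mm, just outside the arc, under the window), where the tip must come. Fixed during the job. The press is a fixed 190 x 250 mm plate: white gauge housing 36 mm high on the robot's side with the knob at its right end, black phone between teal rails on the far side; yaw within 0.35 rad.
- spare_pointer (a point): Pointer tip of the other press, which looks the same but has no phone on its bare tan bed; its own knob stands 80 to 100 mm from this point, to the right as the robot sees it. Its setting must stay.

How it is judged:
By the outcome, as a careful person would: the job done as asked, in the order asked, and still so for the second after the job is handed in, with the robot touching nothing.
It also fails if it takes over 32 s, if anything falls off the work surface, if the arm or the gripper's body presses on something with over 40 N, if the wrist force passes 120 N, or if a joint passes its speed limit or range.

ROBOT

A 6-joint arm with a two-finger parallel gripper is mounted at the origin on the work surface. World frame = base frame: x ahead of the robot, y to its left, z up, the work surface at z = 0. Lengths are in m, angles in rad, forces in N, time in s.
With the tool pointing down it reaches from about 0.375 to 0.9 m from the base axis. Payload 3.1 kg.
Tool frame: the origin (TCP) lies on the centre line of the jaws, within the pads' length; the fingertips stand robot.tip_reach ahead of it and the grasp point (between the pads) lies 8 mm behind it (robot.tip_reach is the distance from the TCP to the fingertips, in m); z points along the fingers, y is the line along which they close (so a half turn about z gives the same grasp; the last joint's range is limited). The gripper opens to 87 mm and grips with 3 to 60 N. Pads are 19 mm wide; open, the fingers measure 117 mm over their backs; the gripper's body (75 mm by 190 mm) begins 51 mm behind the grasp point.
Start: joints at [-1.472, 0.527, 1.433, -0, 1.181, -0.178], TCP at [0.171, -0.601, 0.234] pointing down, gripper open.
Joint ranges: [-3.08, 3.08], [-0.75, 2.2], [0.22, 2.44], [-1.43, 4.57], [0, 2.65], [-2.85, 2.85]. Speed limits (rad/s): [2.79, 2.79, 3.14, 3.14, 3.14, 3.14].

INTERFACE

Orientations are given as a unit quaternion [x, y, z, w].
In Python, from rig import robot gives the robot as it stands.
- The arm moves only by the tool jog_arm, never from a script. Its argument "motion" is one flat list of numbers, 7 for each row, row after row: the shift along the tool's x, y, z scaled (see below), then the turn, a rotation vector about the tool's x, y, z scaled (see below), then the gripper's target within -1 to 1 (shut at 1, half-way at 0, fully open at -1). In form: [x, y, z, rx, ry, rz, hand, x, y, z, rx, ry, rz, hand, ...]. A call has 1 to 12 rows; each row shifts and turns the commanded pose from where the row before left it, along the tool's axes as they then stand; what a row does not reach is not made up. The controller multiplies each number of a shift by 4 cm and each number of a turn by 4 degrees. A row lasts 1/8 s, in which the tool goes at most 62.5 mm and 10.7 degrees, less where a joint would pass 70% of its speed; a pose out of reach is approached as far as the arm can. A call with a number of a shift or a turn outside -1 to 1 is refused whole. A call with a gripper value outside its range is refused whole. The fingers move at their own pace and stop on an object; "grip_force" is the grip in N (left out, the last holds). Time passes only in rows, so rows that do not move let the fingers close. It gives the time, the measured TCP pose, the force, the opening and the grip force at its end, in the units of the state.
- robot.get_obs(): the state, without advancing time (a new reading comes with each control period).
- robot.camera(name): name is "scene" or "top" or "wrist"; returns the picture (400x640x3 uint8, blue, green, red); there is no depth.
- robot.calibration(name): a dict with "fx", "fy", "cx", "cy" (pixels), "dist_coeffs" ([k1, k2, p1, p2, k3] as OpenCV has them; the pictures are not rectified), "R" (3x3) and "t" (3): a world point X has camera coordinates R X + t; the wrist camera has in their place "T_tool_cam" (4x4, takes a point from camera to tool coordinates, whose origin is the TCP and whose axes are the flange's). Camera axes: x right, y down, z forward; pixel columns grow to the right and rows downward; lengths in m; the calibration is good to about 2 mm. A picture is of the moment at which its call begins: read the wrist's pose just before it. calibration takes no time and is no camera call.
- robot.hand_in(): hands the job in; it is judged then, once.
The state is a dict: "time": time; "q": joint angles; "joint_velocities": joint speeds; "joint_torque": joint torques, N m; "position": TCP position; "tool_rot": TCP orientation; "ft_force": force on the tool from outside, world axes, zero at the start; "moment": the same for the moment, N m; "grip_width": finger opening in m; "grip_force": force on a finger pad.
Only numpy, scipy, OpenCV 4.12 (cv2) and the standard library are available. Lean on these libraries where they do the work, as an engineer would, in place of code of your own. Each camera call takes 0.05 s, during which the arm holds its last target. There are 200 camera calls.

## Working session

There is one attempt and no reset: what is moved stays moved. The work goes in short steps, Python scripts to look and compute and a tool call to move; the robot and the scene stay as the last step left them, time stands still between calls to the robot, and variables do not carry over. Pictures are saved under pics/ and viewed, at most 10 in all, crops included, and the job is handed in when it is done.

Besides the shell and the picture viewer there is one more tool, called by a JSON object that holds its "fn" and its "kwargs", one argument or row to a line. jog_arm: Moves the arm, as the interface text tells. Shifts and turns lie within -1 to 1; 1 stands for 4 cm of shift or 4 degrees of turn. Its arguments: {"type":"object","properties":{"motion":{"type":"array","items":{"type":"number"}},"grip_force":{"type":"number"}},"required":["motion"]}

```bash
mkdir -p pics; ls; python3 - <<'E'
from rig import robot
import cv2
for n in("top","scene"):
    cv2.imwrite(f"pics/{n}0.png",robot.camera(n))
o=robot.get_obs();print(o['time'],o['position'],o['tool_rot'],o['grip_width'],robot.tip_reach)
for n in("top","scene","wrist"):print(robot.calibration(n))
E
```

```text
pics
0.1 [ 0.17135973 -0.60038319  0.23264399] [ 9.90369275e-01  1.38447515e-01  3.84276798e-05 -9.91650139e-04] 0.0871077074115763 0.011
{'fx': 481.5539798953295, 'fy': 481.5539798953295, 'cx': 327.5816906447931, 'cy': 189.43454397288437, 'dist_coeffs': array([-0.05828591,  0.        ,  0.        ,  0.        ,  0.        ]), 'R': array([[ 0.01523853, -0.99949236, -0.02797889],
       [-0.9958582 , -0.01266279, -0.09003383],
       [ 0.08963383,  0.02923499, -0.99554563]]), 't': array([-0.05137852,  0.50992956,  1.13188385])}
{'fx': 392.4254806540597, 'fy': 392.4254806540597, 'cx': 317.81957373898814, 'cy': 200.7785409440114, 'dist_coeffs': array([-0.02491185,  0.        ,  0.        ,  0.        ,  0.        ]), 'R': array([[-0.15160792,  0.98841926, -0.0065119 ],
       [ 0.85286886,  0.12748087, -0.50632335],
       [-0.4996296 , -0.08231642, -0.86231912]]), 't': array([ 0.11531552, -0.37227548,  1.10877647])}
{'fx': 346.0083632324458, 'fy': 346.0083632324458, 'cx': 320.57194099008814, 'cy': 202.34358875352922, 'dist_coeffs': array([-0.06216961,  0.        ,  0.        ,  0.        ,  0.        ]), 'T_tool_cam': array([[-8.27999286e-04, -9.67296394e-01, -2.53647395e-01,
         6.88601694e-02],
       [ 9.99999240e-01, -1.03271981e-03,  6.73957230e-04,
         5.04647584e-05],
       [-9.13863088e-04, -2.53646644e-01,  9.67296513e-01,
        -1.51550238e-01],
       [ 0.00000000e+00,  0.00000000e+00,  0.00000000e+00,
         1.00000000e+00]])}
```

View pics/top0.png

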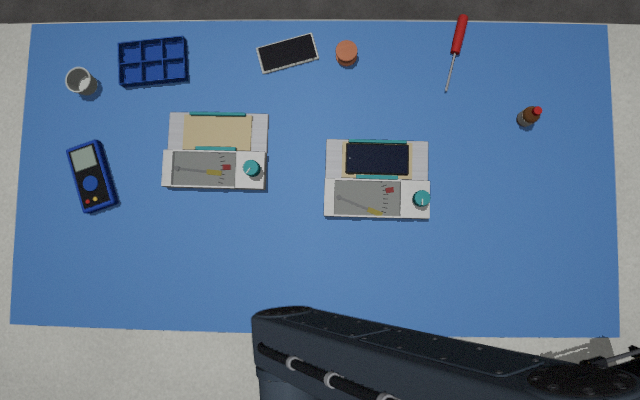

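The right-hand press holds the phone: knob at about (421,198), pivot (338,197), tip (377,211), flag (389,190). The left press, with the spare pointer, is empty. I'll zoom in and compute positions.

```bash
cat > h.py <<'E'
import numpy as np,cv2
from scipy.spatial.transform import Rotation as Ro
from rig import robot
def cal(n,o=None):
    c=robot.calibration(n);K=np.array([[c['fx'],0,c['cx']],[0,c['fy'],c['cy']],[0,0,1]])
    if n=='wrist':
        T=np.eye(4);T[:3,:3]=Ro.from_quat(o['tool_rot']).as_matrix();T[:3,3]=o['position']
        T=np.linalg.inv(T@c['T_tool_cam']);R,t=T[:3,:3],T[:3,3]
    else:R,t=c['R'],c['t']
    return K,c['dist_coeffs'],np.array(R),np.array(t)
def px2w(n,uv,z,o=None):
    K,d,R,t=cal(n,o);p=cv2.undistortPoints(np.array(uv,float).reshape(-1,1,2),K,d)[:,0]
    r=np.c_[p,np.ones(len(p))]@R;C=-R.T@t
    return C+r*((z-C[2])/r[:,2])[:,None]
def w2px(n,X,o=None):
    K,d,R,t=cal(n,o);return cv2.projectPoints(np.array(X,float).reshape(-1,1,3),cv2.Rodrigues(R)[0],t,K,d)[0][:,0]
E
python3 - <<'E'
from h import *
im=cv2.imread("pics/top0.png")
cv2.imwrite("pics/c0.png",cv2.resize(im[130:230,315:440],None,fx=6,fy=6,interpolation=cv2.INTER_CUBIC))
def teal(n,box):
    im=cv2.imread(f"pics/{n}0.png");h=cv2.cvtColor(im,cv2.COLOR_BGR2HSV)
    m=cv2.inRange(h,(80,90,50),(97,255,255));k,_,s,c=cv2.connectedComponentsWithStats(m)
    return [(s[i].tolist(),c[i].round(1).tolist()) for i in range(1,k) if s[i][4]>30]
for n in("top","scene"):
    print(n,*teal(n,0),sep="\n")
print(px2w("top",[(421,198)],.06))
print(px2w("top",[(338,197),(377,211),(389,190)],.036))
E
```

```text
top
([190, 112, 56, 4, 188], [217.5, 113.5])
([349, 139, 58, 5, 204], [378.0, 141.0])
([195, 146, 41, 5, 132], [216.3, 148.2])
([243, 160, 17, 17, 188], [251.3, 167.3])
([356, 175, 42, 4, 152], [376.8, 176.5])
([413, 190, 17, 17, 201], [421.3, 197.6])
scene
([206, 181, 18, 16, 188], [213.7, 188.8])
([235, 224, 47, 12, 231], [258.1, 229.5])
([392, 234, 20, 19, 245], [401.8, 242.7])
([214, 261, 68, 16, 289], [248.7, 268.1])
([421, 280, 52, 13, 244], [446.7, 285.6])
([409, 323, 76, 17, 329], [446.8, 330.9])
[[ 0.49010544 -0.26123107  0.06      ]]
[[ 0.49172503 -0.06955116  0.036     ]
 [ 0.45988597 -0.16176879  0.036     ]
 [ 0.50986761 -0.1897631   0.036     ]]
```

View pics/c0.png

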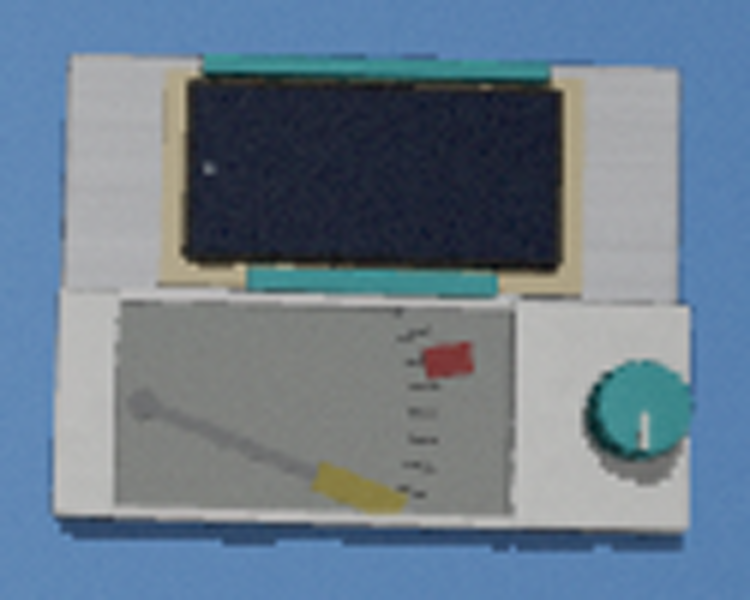

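View pics/scene0.png

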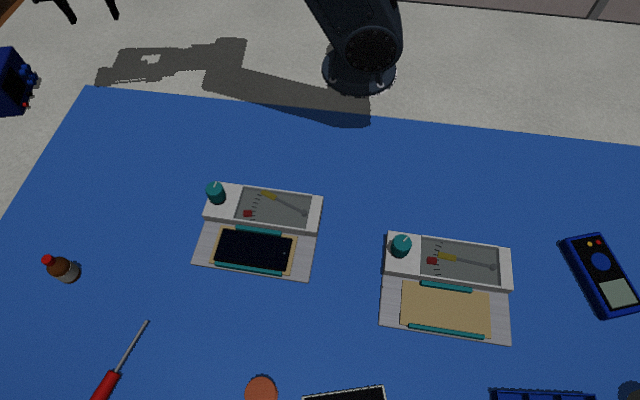

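The crop shows the pointer about 29° short of the flag (pivot (143,404), tip (400,503), flag (448,360) in the crop). I'll move to hover above the knob.

{"fn": "jog_arm", "kwargs": {
  "motion": [1,-0.6,0.08,0,0,0,-1,1,-0.6,0.08,0,0,0,-1,1,-0.6,0.08,0,0,0,-1,1,-0.6,0.08,0,0,0,-1,1,-0.6,0.08,0,0,0,-1,1,-0.6,0.08,0,0,0,-1,1,-0.6,0.08,0,0,0,-1,1,-0.6,0.08,0,0,0,-1,1,-0.6,0.08,0,0,0,-1,1,-0.6,0.08,0,0,0,-1,0,0,0,0,0,0,-1,0,0,0,0,0,0,-1]
}}

```text
time: 1.6
position: [0.4899, -0.2605, 0.2013]
tool_rot: [0.99, 0.139, -0.0, -0.0]
ft_force: [0.5, -0.3, 0.6]
grip_width: 0.0873
grip_force: 0.0
```

```bash
python3 - <<'E'
from h import *
import json
o=robot.get_obs();im=robot.camera("wrist");cv2.imwrite("pics/w1.png",im)
json.dump({k:list(map(float,o[k])) for k in('position','tool_rot')},open('o1.json','w'))
print(o['time'],o['position'],o['tool_rot'],o['q'])
E
```

```text
1.6 [ 0.48993453 -0.26052711  0.20125013] [ 9.90317653e-01  1.38819077e-01 -4.52033573e-04 -7.83039641e-05] [-6.89823100e-01  4.75049018e-01  1.64345085e+00 -6.56584731e-04
  1.02381909e+00  6.02777204e-01]
```

View pics/w1.png

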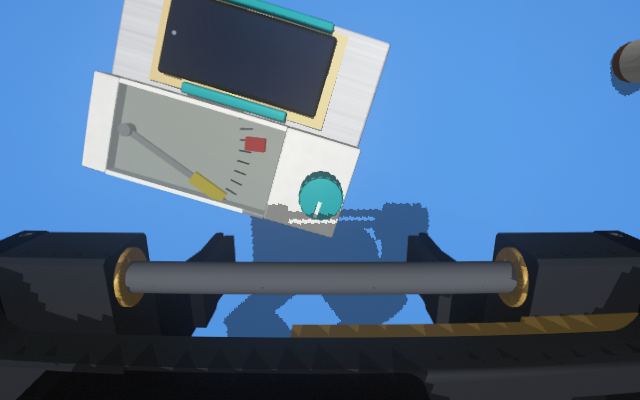

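The wrist view shows the knob top at (321,196), pivot (127,130), pointer tip end about (225,196) and flag (255,145). I'll triangulate the knob and solve the dial angles.

```bash
python3 - <<'E'
from h import *
import json
from scipy.optimize import least_squares
o=json.load(open('o1.json'))
im=cv2.imread('pics/w1.png');h=cv2.cvtColor(im,cv2.COLOR_BGR2HSV)
def mom(m,x0,y0,x1,y1):
    z=np.zeros_like(m);z[y0:y1,x0:x1]=m[y0:y1,x0:x1];p=np.argwhere(z)[:,::-1].astype(float);return p,p.mean(0)
t=cv2.inRange(h,(78,70,110),(100,255,255));p,c=mom(t,290,160,355,230);print('knob',c,len(p),p.min(0),p.max(0))
for nm,mm,box in(('red',cv2.inRange(h,(0,100,60),(8,255,255))|cv2.inRange(h,(172,100,60),(180,255,255)),(235,130,275,160)),('yel',cv2.inRange(h,(20,100,60),(35,255,255)),(170,160,250,220))):
    p,c=mom(mm,*box);print(nm,c,len(p),p.min(0),p.max(0))
    W=px2w('wrist',p,.034,o);pv=px2w('wrist',[(127,130)],.034,o)[0]
    d=W-pv;a=np.arctan2(d[:,1],d[:,0]);print(' pivot',pv,'centroid',W.mean(0),'ang of centroid',np.arctan2(*d.mean(0)[[1,0]]),'r',np.percentile(np.hypot(d[:,0],d[:,1]),[2,50,98]))
obs=[('top',(421.9,197.8)),('scene',(215.3,186)),('wrist',(321,196))]
f=lambda X:np.concatenate([w2px(n,X,o)[0]-np.array(u) for n,u in obs])
s=least_squares(f,[.49,-.26,.08]);print(s.x,s.fun)
print(px2w('wrist',[(321,196)],.08,o),px2w('top',[(421.9,197.8)],.08))
E
```

```text
knob [320.47762289 196.01393984] 1363 [298. 172.] [343. 219.]
red [254.82089552 144.14552239] 268 [245. 137.] [265. 151.]
 pivot [ 0.49312903 -0.07410158  0.034     ] centroid [ 0.51217041 -0.19183292  0.034     ] ang of centroid -1.4104489513436278 r [0.11045496 0.11932756 0.12820801]
yel [206.75578947 186.59368421] 475 [189. 172.] [225. 200.]
 pivot [ 0.49312903 -0.07410158  0.034     ] centroid [ 0.4609533  -0.15690444  0.034     ] ang of centroid -1.9414212892776388 r [0.07259491 0.0887561  0.10627447]
[ 0.49143731 -0.26002244  0.07965361] [-0.00507351 -1.02025314 -1.52362837  1.99770232 -0.77613042  1.04216793]
[[ 0.49252948 -0.26036613  0.08      ]] [[ 0.4890928 -0.2599716  0.08     ]]
```

{"fn": "jog_arm", "kwargs": {
  "motion": [0.04,0,1,0,0,0,-1,0,0,1,0,0,0,-1,0,0,0.9,0,0,0,-1,0,0,0.68,0,0,0,-1,0,0,0,0,0,0,-1,0,0,0,0,0,0,1,0,0,0,0,0,0,1,0,0,0,0,0,0,1,0,0,0,0,0,0,1,0,0,0,0,0,0,1,0,0,0,0,0,0,1],
  "grip_force": 35
}}

```text
time: 3.02
position: [0.4918, -0.2598, 0.0584]
tool_rot: [0.99, 0.138, -0.0, -0.0]
ft_force: [0.1, 0.2, 3.0]
grip_width: 0.0351
grip_force: 35.3
```

{"fn": "jog_arm", "kwargs": {
  "motion": [0,0,0,0,0,1,1,0,0,0,0,0,1,1,0,0,0,0,0,1,1,0,0,0,0,0,1,1,0,0,0,0,0,1,1,0,0,0,0,0,1,1,0,0,0,0,0,1,1,0,0,0,0,0,1,1,0,0,0,0,0,1,1,0,0,0,0,0,1,1,0,0,0,0,0,1,1,0,0,0,0,0,1,1]
}}

```text
time: 4.53
position: [0.4916, -0.2612, 0.0584]
tool_rot: [0.961, -0.277, 0.0, 0.001]
ft_force: [-2.0, -3.6, 0.6]
grip_width: 0.0355
grip_force: 35.0
```

{"fn": "jog_arm", "kwargs": {
  "motion": [0,0,0,0,0,1,1,0,0,0,0,0,0,1,0,0,0,0,0,0,1]
}}

```text
time: 4.9
position: [0.4916, -0.2613, 0.0584]
tool_rot: [0.951, -0.309, 0.0, 0.001]
ft_force: [-2.8, -4.7, 1.4]
grip_width: 0.0351
grip_force: 35.0
```

```bash
python3 - <<'E'
from h import *
import json
o=robot.get_obs();im=robot.camera("wrist");cv2.imwrite("pics/w2.png",im);cv2.imwrite("pics/top2.png",robot.camera("top"))
json.dump({k:list(map(float,o[k])) for k in('position','tool_rot')},open('o2.json','w'))
print(o['time'],o['moment'],Ro.from_quat(o['tool_rot']).as_euler('zyx'))
E
```

```text
4.9 [-0.71207165  0.56615965 -0.0173386 ] [ 6.28032209e-01 -2.59665072e-04  3.13977861e+00]
```

View pics/w2.png

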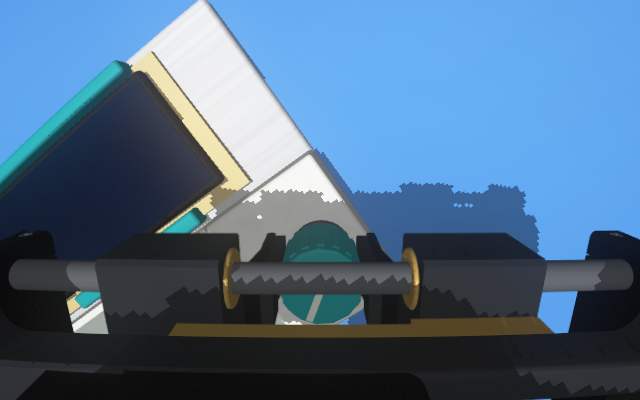

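{"fn": "jog_arm", "kwargs": {
  "motion": [0,0,0,0,0,1,1,0,0,0,0,0,1,1,0,0,0,0,0,0,1,0,0,0,0,0,0,1,0,0,0,0,0,0,-1,0,0,0,0,0,0,-1,0,0,0,0,0,0,-1,0,0,0,0,0,0,-1,0,0,-1,0,0,0,-1,0,0,-1,0,0,0,-1,0,0,-1,0,0,-1,-1,0,0,-0.58,0,0,-1,-1]
}}

```text
time: 6.5
position: [0.4925, -0.2603, 0.2038]
tool_rot: [0.951, -0.308, 0.001, 0.0]
ft_force: [-0.2, 0.1, -0.6]
grip_width: 0.0867
grip_force: 0.0
```

{"fn": "jog_arm", "kwargs": {
  "motion": [0,0,0,0,0,-1,-1,0,0,0,0,0,-1,-1,0,0,0,0,0,-1,-1,0,0,0,0,0,-1,-1,0,0,0,0,0,-1,-1,0,0,0,0,0,-1,-1,0,0,0,0,0,-1,-1,0,0,0,0,0,-1,-1,0,0,0,0,0,-1,-1,0,0,0,0,0,-1,-1,0,0,0,0,0,-1,-1,0,0,0,0,0,0,-1]
}}

```text
time: 8.0
position: [0.4917, -0.2598, 0.2015]
tool_rot: [0.998, 0.069, -0.0, -0.0]
ft_force: [0.4, -0.4, 1.3]
grip_width: 0.0874
grip_force: 0.0
```

```bash
cat > look.py <<'E'
from h import *
import sys
robot.get_obs();o=robot.get_obs();im=robot.camera("wrist");cv2.imwrite(sys.argv[1],cv2.resize(im[60:260,60:380],None,fx=2.5,fy=2.5,interpolation=cv2.INTER_CUBIC))
cv2.imwrite(sys.argv[1]+"raw.png",im)
h=cv2.cvtColor(im,cv2.COLOR_BGR2HSV);print(o['time'],o['position'],Ro.from_quat(o['tool_rot']).as_euler('zyx'))
pv=np.array([.49313,-.0741])
for nm,mm in(('red',cv2.inRange(h,(0,100,60),(8,255,255))|cv2.inRange(h,(172,100,60),(180,255,255))),('yel',cv2.inRange(h,(20,110,60),(35,255,255)))):
    p=np.argwhere(mm)[:,::-1].astype(float);W=px2w('wrist',p,.034,o)[:,:2];d=W-pv;r=np.hypot(*d.T);a=np.arctan2(d[:,1],d[:,0])
    k=(r<.135)&(r>.06)&(a>-2.2)&(a<-1.1);print(nm,k.sum(),p[k].mean(0),'angle',np.arctan2(*d[k].mean(0)[::-1]),'r',np.percentile(r[k],[2,98]),'a',np.percentile(a[k],[2,98]))
E
python3 look.py pics/w3.png
```

```text
8.0 [ 0.49172021 -0.25982845  0.20146049] [-1.37573684e-01 -1.97753729e-04 -3.14127243e+00]
red 267 [250.64044944 155.7340824 ] angle -1.4086505268246277 r [0.11047508 0.12826666] a [-1.45785588 -1.36009509]
yel 470 [219.3893617  157.35531915] angle -1.4156643119825258 r [0.07273636 0.10734788] a [-1.47778437 -1.35205662]
```

View pics/w3.png

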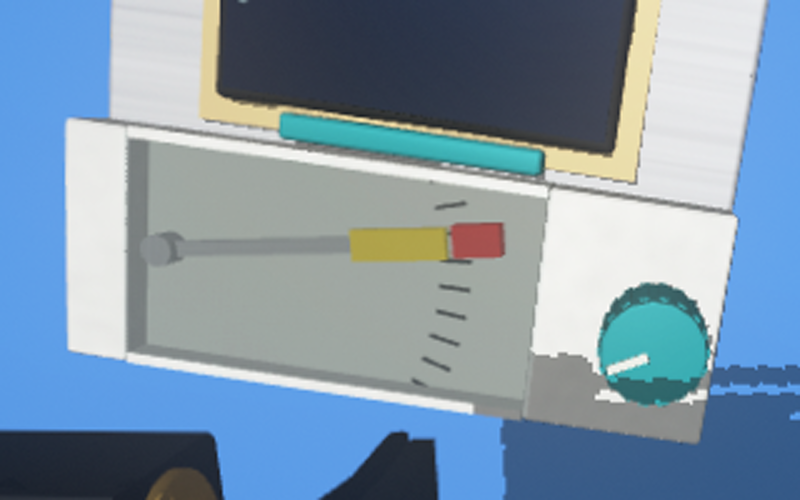

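The yellow tip (crop (447,243)) lines up with the red flag (left edge mid at (451,241)), within about 0.8 mm along the arc. The knob is released and the gripper is clear of it.

```bash
python3 -c "
from rig import robot
print(robot.hand_in())"
```

```text
the job is handed in; nothing more can be done
None
```

The pointer on the phone press now lines up with the red flag, about 0.8 mm short by the last wrist-camera measurement; the knob is released, the empty press was not touched, and the job was handed in at about 8 s.

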